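# Set up a shaft on a matched pair of V-blocks on the tilted angle plate

### The job

Find the loose V-block that matches the one clamped on the tilted plate and set it gently on the plate beside it, flat, square and fully home against the stop rail along the plate's lower edge, grooves in line and with a gap of about 55 mm between the two blocks. Then lay the test shaft gently across both V grooves, about centred between the blocks, and leave it resting there. Do not shift the tilted plate, and leave the other V-blocks and the other things on the table where they are.

Things in the scene. Friction and masses are not known exactly. Their poses are not given: they have to be found in the camera images.
- work_plate: Dark plate of a tilting angle plate, 130 mm up the slope (x) by 180 mm wide (y), hinged along its lower edge, the one away from the robot. Origin: on the hinge axis, mid width; x up the slope (towards the robot), y along the hinge, z square to the plate. Upper surface at z = 18 mm. A steel stop rail runs along the lower edge, x = 0 to 10 mm, 10 mm above the surface.
- tilt (a joint): Slope of the plate in rad, 0 = level; about 0.42 to 0.60. The hinge is clamped stiffly and only slips if pushed hard.
- fixed_vblock: Steel V-block clamped on the plate against the rail. Size and groove as the matching block. Origin: centre of its underside, on the plate surface, 25 mm from the rail; axes as the plate's. A shaft in its groove has its centre line at x = 0, z = 39 mm. The partner's place is on its -y side, centres 90 mm apart. A clamp 20 mm wide, 18 mm high stands at its uphill side.
- vblock: The matching loose steel V-block: 50 mm across the groove (x), 35 mm along it (y), 40 mm high, 90 degree groove 30 mm wide and 15 mm deep; 0.4 kg. Stands groove up among the other two. Origin: centre of its underside. x runs across the groove, y along the groove, z up out of the groove.
- vblock_large: A larger loose steel V-block, not the match: 64 mm (x) by 45 mm (y) by 54 mm high. Leave it. Origin: centre of its underside. x runs across the groove, y along the groove, z up out of the groove.
- vblock_small: A smaller loose steel V-block, not the match: 38 mm (x) by 26 mm (y) by 29 mm high. Leave it. Origin: centre of its underside. x runs across the groove, y along the groove, z up out of the groove.
- shaft: Plain ground steel test shaft, 20 mm diameter, 150 mm long, 0.36 kg, lying level in a wooden rest. Origin: its centre; x is along its length (both ends are alike); it may have rolled about x.
- rest: Fixed wooden rest: foot 120 (x) by 50 (y) by 12 mm high; two uprights 12 mm thick at x = -50 and +50 mm, 52 mm high, with a 22 mm wide slot. The shaft lies along its x axis, centre line 48 mm above the table, free to be gripped between the uprights. Origin: centre of its underside.
- casting_a: Grey cast flange with a pipe stub, 62 mm square, 65 mm high; bystander. Origin: centre of its underside.
- casting_b: A second such casting; bystander. Origin: centre of its underside.
- ring_gauge: Steel ring gauge, 40 mm diameter, 14 mm high; bystander. Origin: centre of its underside.
- cup: White plastic cup, 68 mm diameter, 80 mm high; bystander. Origin: centre of its underside.
Things that resemble listed ones, but are neither listed nor needed, are in the scene too. There is more than one size of the shaft; the job needs the middle-sized.

How it is judged:
By the outcome, as a careful person would: the job done as asked, in the order asked, and still so for the second after the job is handed in, with the robot touching nothing.
It also fails if it takes over 61 s, if anything falls off the work surface, if the arm or the gripper's body presses on something with over 40 N, if the wrist force passes 120 N, or if a joint passes its speed limit or range.

### The arm

A 6-joint arm with a two-finger parallel gripper is mounted at the origin on the work surface. World frame = base frame: x ahead of the robot, y to its left, z up, the work surface at z = 0. Lengths are in m, angles in rad, forces in N, time in s.
With the tool pointing down it reaches from about 0.25 to 0.8 m from the base axis. Payload 8.5 kg.
Tool frame: the origin (TCP) lies at the very end of the fingers, on their centre line; the grasp point (between the pads) lies 19 mm behind it (ctrl.pinch_z is the distance from the TCP to the grasp point, in m); z points along the fingers, y is the line along which they close (so a half turn about z gives the same grasp; the last joint's range is limited). The gripper opens to 85 mm and grips with 20 to 120 N. Pads are 22 mm wide; open, the fingers measure 114 mm over their backs; the gripper's body (76 mm by 85 mm) begins 54 mm behind the grasp point. The pads swing forward as they close: fully open they stand 13 mm farther back than shut.
Start: joints at [1.343, 0.238, -0.013, 1.319, 0, 1.571], TCP at [0.119, 0.511, 0.231] pointing down, gripper open.
Joint ranges: [-2.66, 2.66], [-1.03, 1.9], [-1.14, 1.46], [-1.82, 2.27], [-1.45, 1.34], [-3.14, 3.14]. Speed limits (rad/s): [2.22, 2.22, 2.79, 3.14, 3.14, 3.14].

### API

Orientations are given as a rotation vector (axis times angle).
In Python, from rig import ctrl gives the robot as it stands.
- The arm moves only by the tool jog_arm, never from a script. Its argument "moves" is a list of rows, each a list of 3 entries, a list of its own where there are three numbers: the opening, from -1 (shut) to 1 (fully open), then the shift along the tool's x, y, z as a fraction of full scale, then the turn, a rotation vector about the tool's x, y, z as a fraction of full scale. In form: [[claw, [tx, ty, tz], [wx, wy, wz]], ...]. A call has exactly 5 rows; each row is the pose to reach, as a shift and turn from the pose commanded when the call began, along the tool's axes at that moment; what a row does not reach only later rows make up. Full scale, the value 1, is 0.5 m for a shift and pi/2 rad for a turn. A row lasts 1/8 s, in which the tool goes at most 62.5 mm and 10.7 degrees, less where a joint would pass 70% of its speed; a pose out of reach is approached as far as the arm can. A call with a number of a shift or a turn outside -1 to 1 is refused whole. A call with a gripper value outside its range is refused whole. The fingers move at their own pace and stop on an object; "grip_force" is the grip in N (left out, the last holds). Time passes only in rows, so rows that repeat a pose let the fingers close, or fill a call up. It gives the time, the measured TCP pose, the force, the opening and the grip force at its end, in the units of the state.
- ctrl.read_state(): the state, without advancing time (a new reading comes with each control period).
- ctrl.capture(name): name is "scene" or "top" or "wrist"; returns a dict with "pixels" (400x640x3 uint8, blue, green, red), "intrinsics" (3x3 intrinsics, pixels), "k1" (the pictures are not rectified: a ray, as slopes to the right and down, at radius r is drawn at 1 + k1 r^2 times it, then the intrinsics apply), "T" (4x4, takes a point from camera to world coordinates). Camera axes: x right, y up, looking along -z (the intrinsics and any distortion apply to the point x, -y, -z); pixel columns grow to the right and rows downward; lengths in m; the calibration is good to about 2 mm. A picture is of the moment at which its call begins. There is no depth.
- ctrl.close_job(): hands the job in; it is judged then, once.
Trained networks look in the newest picture that a camera, given by its name, has taken for a name from the list of things; names that differ only in an ending like _2 or _b are one class to them, and where a whole thing is asked for, a point or a joint stands for the part that bears it (a point fixed in the world has none). Each returns a list of dicts, best first, with "confidence" (0 to 1); they miss things now and then, are a little off and sometimes report something else, mostly with a low value. They report only what shows in the picture. A call takes as long as a camera call. They do not tell look-alikes from the thing itself.
- ctrl.spot_in(label, camera): "at" ([x, y, z] in m, in world coordinates, good to about 4 mm: the middle of the surface that is visible of it).
The state is a dict: "clock": time; "q": joint angles; "joint_velocities": joint speeds; "joint_torque": joint torques, N m; "position": TCP position; "eef_rot": TCP orientation; "force": force on the tool from outside, world axes, zero at the start; "wrist_torque": the same for the moment, N m; "gripper_width": opening from 0.0 (shut) to 1.0 (fully open); "finger_force": force on a finger pad.
Only numpy, scipy, OpenCV 4.12 (cv2) and the standard library are available. Lean on these libraries where they do the work, as an engineer would, in place of code of your own. Each camera call takes 0.05 s, during which the arm holds its last target. There are 200 camera calls.

## Working session

There is one attempt and no reset: what is moved stays moved. The work goes in short steps, Python scripts to look and compute and a tool call to move; the robot and the scene stay as the last step left them, time stands still between calls to the robot, and variables do not carry over. Pictures are saved under pics/ and viewed, at most 12 in all, crops included, and the job is handed in when it is done.

Besides the shell and the picture viewer there is one more tool, called after "Request:" in YAML: its name, and indented under it one key for each argument. jog_arm: Moves the arm, as the interface text tells. Its arguments: {"type":"object","properties":{"moves":{"type":"array","items":{"type":"array"}},"grip_force":{"type":"number"}},"required":["moves"]}

```bash
ls; mkdir -p pics; python3 - <<'E'
from rig import ctrl
import cv2
print(ctrl.read_state(), ctrl.pinch_z)
for c in ["scene","top"]:
    d=ctrl.capture(c); cv2.imwrite(f"pics/{c}0.png",d["pixels"]); print(c,d["intrinsics"].tolist() if hasattr(d["intrinsics"],'tolist') else d["intrinsics"],d["k1"],d["T"])
    for l in ["work_plate","fixed_vblock","vblock","vblock_large","shaft","rest","casting_a","ring_gauge","cup"]:
        print(l,[( [round(v,3) for v in r["at"]],round(r["confidence"],2)) for r in ctrl.spot_in(l,c)])
E
```

```text
pics
{'clock': 0.0, 'q': array([ 1.34299851e+00,  2.38785664e-01, -1.42630160e-02,  1.31917987e+00,
        2.69046913e-05,  1.57081420e+00]), 'joint_velocities': array([ 0.00022229,  0.0003798 ,  0.0005591 , -0.00053434,  0.00222907,
        0.00123236]), 'joint_torque': array([ 1.29538559e-03, -5.38776433e+01,  3.46442199e+01,  1.82238448e-02,
        7.25560403e-05,  7.28732381e-07]), 'position': array([0.11846127, 0.51103832, 0.23067164]), 'eef_rot': array([-3.57057105e-01, -3.12104455e+00,  2.23021464e-03]), 'force': array([-0.10583216, -0.29947445, -0.27423261]), 'wrist_torque': array([0.02015945, 0.01503928, 0.00130054]), 'finger_force': 0.0, 'gripper_width': 0.9976968996106121} 0.0187
scene [[419.9225665096806, 0.0, 318.26303099656417], [0.0, 419.9225665096806, 202.54738521267618], [0.0, 0.0, 1.0]] -0.04454037826675121 [[ 0.68727027 -0.62563374  0.36910973  0.94118149]
 [ 0.72628223  0.58261403 -0.36479448 -0.46588577]
 [ 0.01317923  0.51879024  0.85479998  0.98315132]
 [ 0.          0.          0.          1.        ]]
work_plate [([0.524, -0.041, 0.088], 0.74)]
fixed_vblock
[... 736 characters left out ...]
02 -2.18999352e-02 -6.07423746e-02]
 [ 1.99174179e-04  2.21082587e-01  9.75255069e-01  1.05702798e+00]
 [ 0.00000000e+00  0.00000000e+00  0.00000000e+00  1.00000000e+00]]
work_plate [([0.52, -0.027, 0.086], 0.69)]
fixed_vblock [([0.556, -0.065, 0.091], 0.88)]
vblock [([0.572, 0.321, 0.034], 0.8), ([0.713, -0.106, 0.058], 0.23)]
vblock_large [([0.428, 0.242, 0.052], 0.76), ([0.706, -0.263, 0.044], 0.48)]
shaft [([0.45, -0.513, 0.028], 0.97), ([0.342, -0.272, 0.011], 0.45)]
rest [([0.529, -0.319, 0.012], 0.66)]
casting_a [([0.707, -0.263, 0.048], 0.87), ([0.713, -0.104, 0.056], 0.74)]
ring_gauge [([0.704, -0.265, 0.045], 0.67), ([0.532, 0.209, 0.017], 0.58)]
cup [([0.747, 0.243, 0.048], 0.93)]
```

View pics/scene0.png

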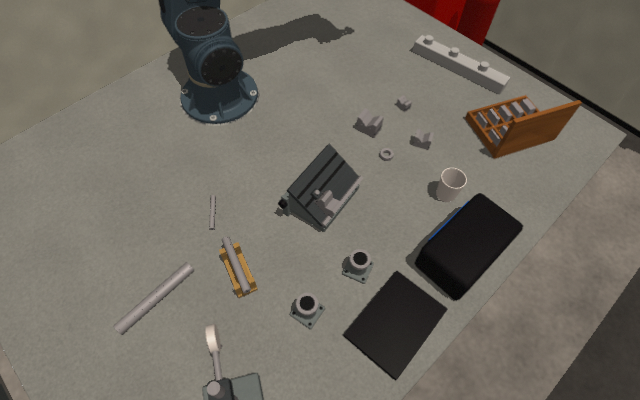

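View pics/top0.png

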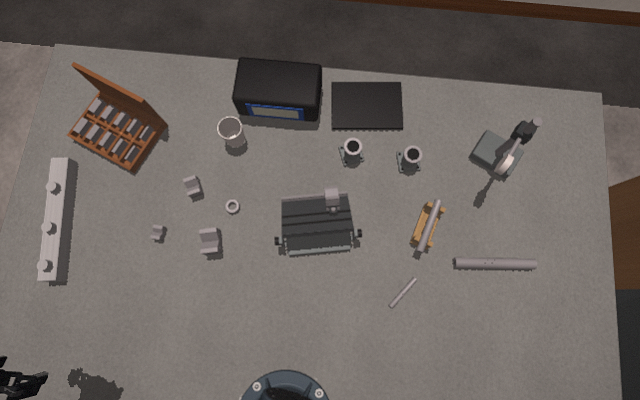

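The matching middle-sized block is at top-image pixel (192,186), between the large one at (208,240) and the small one at (157,232). The middle shaft lies in the rest at (429,226), and the plate with its fixed block is at about (316,222).

```bash
cat > h.py <<'E'
from rig import ctrl
import numpy as np, cv2
from scipy.spatial.transform import Rotation as R
from scipy.optimize import least_squares
np.set_printoptions(precision=4,suppress=True)
def proj(d,P):
    P=np.atleast_2d(P); T=np.array(d["T"]); c=(P-T[:3,3])@T[:3,:3]
    s=np.c_[c[:,0]/-c[:,2],-c[:,1]/-c[:,2]]; s=s*(1+d["k1"]*(s**2).sum(1,keepdims=True))
    K=np.array(d["intrinsics"]); return s*[K[0,0],K[1,1]]+K[:2,2]
def ray(d,uv):
    K=np.array(d["intrinsics"]); s0=(np.array(uv,float)-K[:2,2])/[K[0,0],K[1,1]]; s=s0.copy()
    for _ in range(20): s=s0/(1+d["k1"]*(s@s))
    T=np.array(d["T"]); return T[:3,3],T[:3,:3]@np.array([s[0],-s[1],-1])
def atz(d,uv,z):
    o,v=ray(d,uv); return o+v*(z-o[2])/v[2]
def tool(zdir,ydir):
    z=np.array(zdir,float);z/=np.linalg.norm(z);y=np.array(ydir,float);y-=z*(y@z);y/=np.linalg.norm(y)
    return np.c_[np.cross(y,z),y,z]
def jog(p,Rt,p0=None,R0=None):
    s=ctrl.read_state()
    if p0 is None: p0=s["position"]
    if R0 is None: R0=R.from_rotvec(s["eef_rot"]).as_matrix()
    t=R0.T@(np.array(p)-p0)/0.5; w=R.from_matrix(R0.T@Rt).as_rotvec()/(np.pi/2)
    print("shift",t.round(4),"turn",w.round(4),"| mm",(t*500).round(1),"deg",(w*90).round(1),"t",round(float(s["clock"]),2))
E
python3 - <<'E'
from h import *
s=ctrl.read_state(); Rt=R.from_rotvec(s["eef_rot"]).as_matrix()
w=ctrl.capture("wrist"); T=np.array(w["T"]); print("cam in tool",Rt.T@(T[:3,3]-s["position"]),Rt.T@T[:3,:3],w["intrinsics"],w["k1"]); print(Rt)
a=cv2.imread("pics/top0.png"); b=cv2.imread("pics/scene0.png")
f=lambda i,x,y:cv2.resize(i[y:y+75,x:x+100],(400,300),interpolation=cv2.INTER_CUBIC)
cv2.imwrite("pics/m1.png",np.vstack([np.hstack([f(a,268,185),f(b,272,142)]),np.hstack([f(a,150,170),f(a,380,190)])]))
E
```

```text
cam in tool [ 0.0692  0.0005 -0.1431] [[-0.0005  0.9627  0.2704]
 [ 1.      0.0005 -0.    ]
 [-0.0002  0.2704 -0.9627]] [[283.4276   0.     324.2514]
 [  0.     283.4276 199.9565]
 [  0.       0.       1.    ]] -0.013472666755261912
[[-0.9742  0.2258 -0.    ]
 [ 0.2258  0.9742 -0.    ]
 [ 0.     -0.0001 -1.    ]]
```

View pics/m1.png

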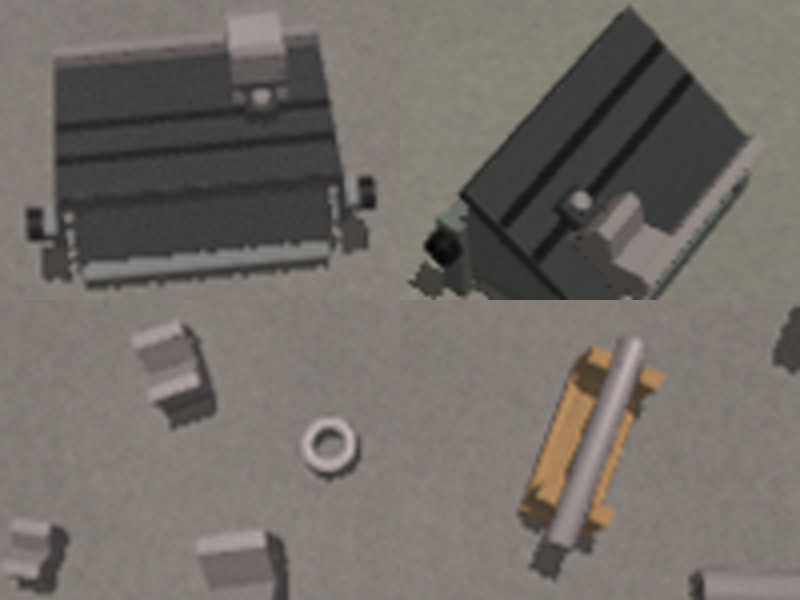

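```bash
python3 - <<'E'
from h import *
jog([0.575,0.322,0.17],tool([0,0,-1],[-0.376,.927,0]))
E
```

```text
shift [-0.9749 -0.1628  0.1226] turn [-0.0001 -0.     -0.3903] | mm [-487.5  -81.4   61.3] deg [ -0.   -0.  -35.1] t 1.05
```

Request:
jog_arm:
  moves:
    - [1, [-0.975, -0.163, 0.05], [0, 0, -0.39]]
    - [1, [-0.975, -0.163, 0.12], [0, 0, -0.39]]
    - [1, [-0.975, -0.163, 0.12], [0, 0, -0.39]]
    - [1, [-0.975, -0.163, 0.12], [0, 0, -0.39]]
    - [1, [-0.975, -0.163, 0.12], [0, 0, -0.39]]

```text
clock: 1.68
position: [0.3894, 0.3994, 0.1977]
eef_rot: [-0.603, 3.083, 0.001]
force: [0.6, 0.7, 0.1]
gripper_width: 1.002
finger_force: 0.0
```

```bash
python3 - <<'E'
from h import *
jog([0.575,0.322,0.17],tool([0,0,-1],[-0.376,.927,0])); print(ctrl.read_state()['position'])
E
```

```text
shift [-0.2853 -0.2833  0.0554] turn [0.0002 0.0003 0.0008] | mm [-142.7 -141.7   27.7] deg [0.  0.  0.1] t 1.68
[0.3894 0.3994 0.1977]
```

Request:
jog_arm:
  moves:
    - [1, [-0.27, -0.275, 0.05], [0, 0, 0]]
    - [1, [-0.27, -0.275, 0.05], [0, 0, 0]]
    - [1, [-0.27, -0.275, 0.05], [0, 0, 0]]
    - [1, [-0.27, -0.275, 0.05], [0, 0, 0]]
    - [1, [-0.27, -0.275, 0.05], [0, 0, 0]]

```text
clock: 2.3
position: [0.5645, 0.323, 0.1722]
eef_rot: [0.599, -3.083, 0.0]
force: [0.0, 0.5, -0.5]
gripper_width: 1.004
finger_force: 0.0
```

```bash
python3 - <<'E'
from h import *
w=ctrl.capture("wrist"); cv2.imwrite("pics/w1.png",w["pixels"]); s=ctrl.read_state();print(s["position"],s["eef_rot"],s["clock"])
np.save("w1.npy",w,allow_pickle=True)
print(ctrl.spot_in("vblock","wrist"))
E
```

```text
[0.5639 0.3237 0.1727] [ 0.6006 -3.0829  0.    ] 2.35
[{'at': [0.5735, 0.3245, 0.037], 'confidence': 0.9}]
```

View pics/w1.png

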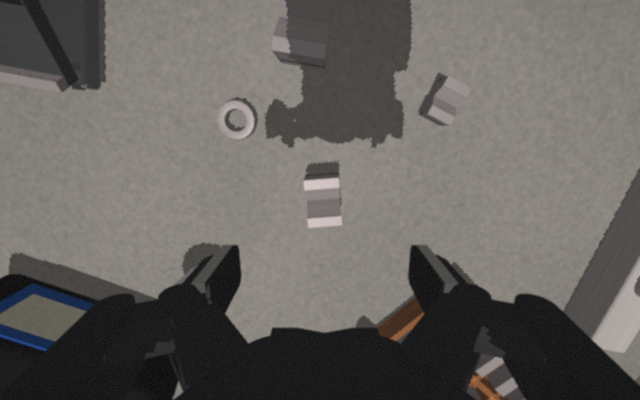

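The block is at pixel (323,203): its two bright top strips lie at rows 178–191 and 217–228, columns 304–342. The ring gauge is at (237,119), the large block at (302,42) and the small one at (445,100).

```bash
python3 - <<'E'
from h import *
w=np.load("w1.npy",allow_pickle=True).item(); g=cv2.cvtColor(w["pixels"],cv2.COLOR_BGR2GRAY)
x0,y0=290,155; m=(g[y0:y0+90,x0:x0+65]>165).astype(np.uint8)
n,l,st,c=cv2.connectedComponentsWithStats(m); pts=[]
for i in range(1,n):
    if st[i,4]>80:
        yy,xx=np.where(l==i); r=cv2.minAreaRect(np.c_[xx+x0,yy+y0].astype(np.float32)); b=cv2.boxPoints(r)
        P=np.array([atz(w,q,0.04)[:2] for q in b]); ctr=atz(w,r[0],.04)
        print(st[i],r,"\n",P*1000,ctr); e=[P[(k+1)%4]-P[k] for k in (0,1)]
        for v in e: print(np.linalg.norm(v)*1000,np.degrees(np.arctan2(v[1],v[0])))
        pts.append(ctr)
print("centre",np.mean(pts,0), "across", np.degrees(np.arctan2(*(pts[1]-pts[0])[1::-1])), np.linalg.norm(pts[1]-pts[0]))
E
```

```text
[ 13  23  36  13 340] ((320.7734680175781, 183.91812133789062), (9.768790245056152, 35.12777328491211), 85.42607879638672) 
 [[561.3389 299.8587]
 [545.7791 330.932 ]
 [554.5903 335.4578]
 [570.3214 304.1026]] [0.558  0.3176 0.04  ]
34.75131924183449 116.59920480983175
9.905522387328814 27.18738552331698
[ 17  61  35  12 314] ((324.2309875488281, 221.73350524902344), (9.33336353302002, 34.12733840942383), 85.91438293457031) 
 [[596.8594 317.7432]
 [581.3528 349.173 ]
 [590.4654 353.7631]
 [606.1419 322.0452]] [0.5937 0.3357 0.04  ]
35.046996916514786 116.26042680927857
10.203275682655265 26.73475719585867
centre [0.5758 0.3266 0.04  ] across 26.875367716746258 0.040018066989070754
```

```bash
python3 - <<'E'
from h import *
a=np.radians(116.6); jog([0.5758,0.3266,0.006],tool([0,0,-1],[np.cos(a),np.sin(a),0]))
E
```

```text
shift [-0.0248 -0.0045  0.334 ] turn [ 0.0001 -0.0002 -0.05  ] | mm [-12.4  -2.3 167. ] deg [ 0.  -0.  -4.5] t 2.4
```

Request:
jog_arm:
  moves:
    - [1, [-0.025, -0.0045, 0.06], [0, 0, -0.05]]
    - [1, [-0.025, -0.0045, 0.17], [0, 0, -0.05]]
    - [1, [-0.025, -0.0045, 0.26], [0, 0, -0.05]]
    - [1, [-0.025, -0.0045, 0.32], [0, 0, -0.05]]
    - [1, [-0.025, -0.0045, 0.334], [0, 0, -0.05]]

```text
clock: 3.02
position: [0.5746, 0.3265, 0.0045]
eef_rot: [0.724, -3.054, 0.001]
force: [0.5, -0.8, 0.6]
gripper_width: 0.999
finger_force: 0.0
```

Request:
jog_arm:
  moves:
    - [1, [0, 0, 0], [0, 0, 0]]
    - [-0.1, [0, 0, 0], [0, 0, 0]]
    - [-1, [0, 0, 0], [0, 0, 0]]
    - [-1, [0, 0, 0], [0, 0, 0]]
    - [-1, [0, 0, 0], [0, 0, 0]]
  grip_force: 60

```text
clock: 3.65
position: [0.5773, 0.3265, 0.0068]
eef_rot: [-0.721, 3.056, 0.001]
force: [-2.1, 0.4, 6.1]
gripper_width: 0.395
finger_force: 61.6
```

```bash
python3 - <<'E'
from h import *
s=ctrl.read_state(); print(s["position"],s["force"],s["gripper_width"],s["finger_force"])
a=np.radians(116.6); jog([0.5758,0.3266,0.006],tool([0,0,-1],[np.cos(a),np.sin(a),0]))
E
```

```text
[0.5773 0.3265 0.0068] [-2.1396  0.3941  6.0651] 0.39545513889320777 61.55466601252556
shift [0.0026 0.0016 0.0016] turn [ 0.0002  0.0009 -0.0006] | mm [1.3 0.8 0.8] deg [ 0.   0.1 -0.1] t 3.65
```

Request:
jog_arm:
  moves:
    - [-1, [0, 0, -0.02], [0, 0, 0]]
    - [-1, [0, 0, -0.12], [0, 0, 0]]
    - [-1, [0, 0, -0.24], [0, 0, 0]]
    - [-1, [0, 0, -0.36], [0, 0, 0]]
    - [-1, [0, 0, -0.48], [0, 0, 0]]

```text
clock: 4.28
position: [0.5763, 0.3257, 0.2478]
eef_rot: [0.721, -3.057, 0.001]
force: [1.7, 0.1, -4.6]
gripper_width: 0.397
finger_force: 61.4
```

```bash
python3 - <<'E'
from h import *
s=ctrl.read_state(); print(s["position"],s["force"],s["gripper_width"],s["finger_force"])
jog([0.535,-0.0,0.27],tool([0,0,-1],[0,1,0]))
E
```

```text
[0.5763 0.3257 0.2478] [ 1.7412  0.1181 -4.589 ] 0.39717478951616925 61.39312505722046
shift [ 0.365  -0.5458 -0.0441] turn [-0.0002 -0.0005  0.2949] | mm [ 182.5 -272.9  -22.1] deg [-0.  -0.  26.5] t 4.28
```

Request:
jog_arm:
  moves:
    - [-1, [0.073, -0.11, -0.03], [0, 0, 0.06]]
    - [-1, [0.146, -0.22, -0.04], [0, 0, 0.12]]
    - [-1, [0.22, -0.33, -0.04], [0, 0, 0.18]]
    - [-1, [0.29, -0.44, -0.04], [0, 0, 0.24]]
    - [-1, [0.365, -0.546, -0.04], [0, 0, 0.295]]

```text
clock: 4.9
position: [0.5373, 0.0159, 0.2659]
eef_rot: [-0.004, -3.141, 0.001]
force: [0.7, 0.3, -4.7]
gripper_width: 0.399
finger_force: 61.6
```

Request:
jog_arm:
  moves:
    - [-1, [0, 0, 0], [0, 0, 0]]
    - [-1, [0, 0, 0], [0, 0, 0]]
    - [-1, [0, 0, 0], [0, 0, 0]]
    - [-1, [0, 0, 0], [0, 0, 0]]
    - [-1, [0, 0, 0], [0, 0, 0]]

```text
clock: 5.52
position: [0.5382, 0.0187, 0.2657]
eef_rot: [0.002, -3.141, 0.0]
force: [-0.3, 0.6, -4.8]
gripper_width: 0.4
finger_force: 62.0
```

```bash
python3 - <<'E'
from h import *
w=ctrl.capture("wrist"); s=ctrl.read_state();print(s["position"],s["eef_rot"],s["clock"])
np.save("w2.npy",w,allow_pickle=True)
cv2.imwrite("pics/w2.png",cv2.resize(w["pixels"],None,fx=1.25,fy=1.25,interpolation=cv2.INTER_CUBIC))
for l in ["fixed_vblock","work_plate","vblock"]: print(l,ctrl.spot_in(l,"wrist"))
E
```

```text
[0.5382 0.0185 0.2657] [ 0.0018 -3.1414  0.0002] 5.575
fixed_vblock [{'at': [0.5579, -0.0664, 0.0922], 'confidence': 0.89}, {'at': [0.5117, -0.0279, 0.092], 'confidence': 0.17}]
work_plate [{'at': [0.5166, -0.0276, 0.0931], 'confidence': 0.67}, {'at': [0.709, 0.2333, 0.0544], 'confidence': 0.23}]
vblock [{'at': [0.532, 0.0186, 0.2935], 'confidence': 0.7}]
```

View pics/w2.png

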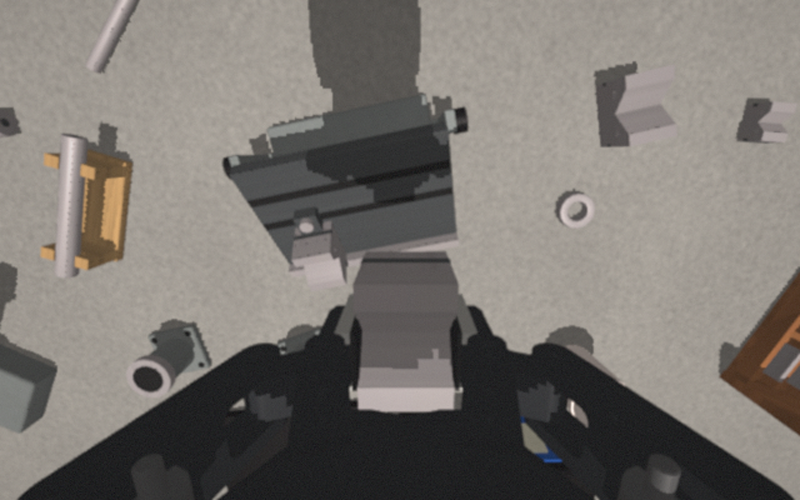

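The wrist view shows the plate, with the fixed block at the lower left around displayed (320,262), the rail along its lower edge, and the held block square in the fingers. I'll zoom in to pick the corners.

```bash
python3 - <<'E'
from h import *
w=np.load("w2.npy",allow_pickle=True).item()
c=cv2.resize(w["pixels"][70:232,172:388],None,fx=3.7,fy=3.7,interpolation=cv2.INTER_CUBIC)
c=np.clip(c.astype(float)*1.4,0,255).astype(np.uint8); cv2.imwrite("pics/w2c.png",c)
E
```

```text
(no output)
```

View pics/w2c.png

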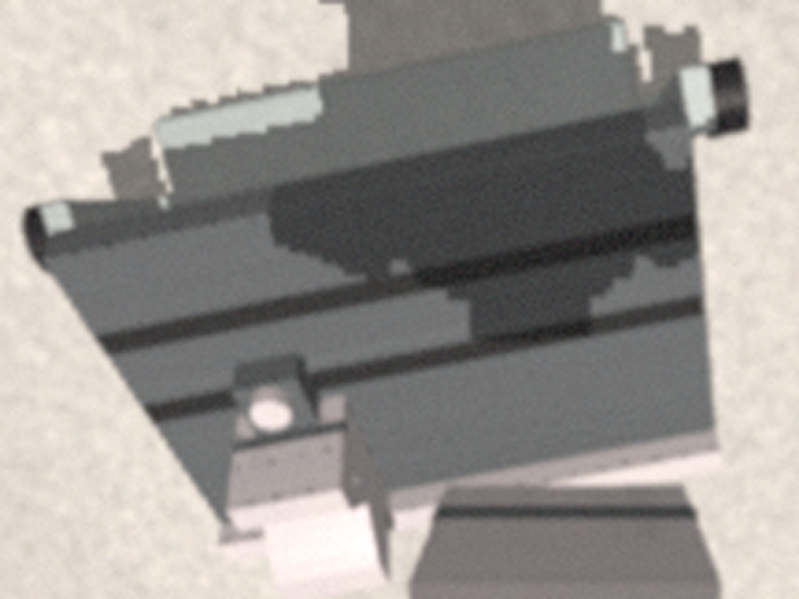

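```bash
cat > fit.py <<'E'
from h import *
w=np.load("w2.npy",allow_pickle=True).item()
t=ctrl.capture("top"); s=ctrl.capture("scene")
W=lambda x,y:(172+(x+.5)/3.7-.5,70+(y+.5)/3.7-.5); T=lambda x,y:(268+x/4,185+y/4); S=lambda x,y:(272+(x-400)/4,142+y/4)
obs=[(w,130,90,18,W(50,258)),(w,130,-90,18,W(692,128)),(w,10,-90,18,W(714,432)),(w,10,-90,28,W(717,450)),(w,0,-90,28,W(718,464)),(w,10,90,18,W(226,526)),
(w,20,'+',58,W(263,530)),(w,20,'-',58,W(370,503)),(w,10,'-',58,W(388,578)),
(t,0,-90,28,T(53,50)),(t,0,90,28,T(318,35)),(t,130,-90,18,T(57,207)),(t,130,90,18,T(340,180)),(t,10,'-',58,T(228,15)),(t,10,'+',58,T(282,10)),
(s,130,-90,18,S(630,8)),(s,130,90,18,S(465,190)),(s,0,-90,28,S(757,138))]
def frame(p):
    R0=R.from_euler('z',np.pi+p[3]).as_matrix()@R.from_euler('y',-p[4]).as_matrix(); return R0
def pt(p,x,y,z):
    if y=='+': y=p[5]+17.5
    if y=='-': y=p[5]-17.5
    return p[:3]+frame(p)@np.array([x,y,z])/1000
def res(p,o=obs): return np.array([proj(d,pt(p,x,y,z))[0]-uv for d,x,y,z,uv in o])
if __name__=="__main__":
    for nm,o in (("all",obs),("wrist",obs[:9]),("ts",obs[9:])):
        r=least_squares(lambda p:res(p,o).ravel(),[.58,-.03,.03,.1,.5,45],x_scale=[.01,.01,.01,.1,.1,10],loss="soft_l1")
        print(nm,r.x); print(res(r.x,o).round(1).tolist())
        if nm=="all": np.save("plate.npy",r.x)
E
python3 fit.py
```

```text
all [ 0.5652 -0.0172  0.0236  0.1839  0.5952 48.0363]
[[0.4, -2.0], [-0.1, -0.6], [-0.7, -1.7], [-0.0, -1.0], [0.0, 0.2], [-0.9, -3.4], [1.5, 12.3], [0.4, 14.7], [-2.2, -0.9], [-0.1, -0.8], [-0.4, -2.4], [-1.1, -2.2], [0.2, -1.4], [0.2, -1.6], [-0.2, -1.4], [0.1, -0.1], [-0.7, 0.1], [1.6, 2.2]]
wrist [ 0.5663 -0.0169  0.0239  0.188   0.5942 48.3402]
[[0.5, -0.7], [-0.3, 0.1], [-0.5, -1.2], [0.2, -0.5], [0.2, 0.7], [-0.6, -2.4], [1.6, 13.4], [0.4, 15.7], [-2.1, 0.0]]
ts [ 0.5614 -0.0176  0.0211  0.1858  0.6005 48.2835]
[[-0.1, 0.8], [-0.5, -0.9], [-1.0, -0.7], [0.2, -0.1], [0.2, -0.1], [-0.2, 0.1], [-1.0, -0.3], [-1.6, -0.2], [0.4, 1.9]]
```

```bash
cat > fit2.py <<'E'
from fit import *
o=list(obs); o[6]=(w,35,'+',43,o[6][4]); o[7]=(w,35,'-',43,o[7][4])
ix=[0 if d is w else 1 if d is t else 2 for d,*_ in o]
def f(q,full=False):
    p=q[:6]; off=q[6:].reshape(3,3)
    r=np.array([proj(d,pt(p,x,y,z)+off[i]/1000)[0]-uv for i,(d,x,y,z,uv) in zip(ix,o)])
    return r if full else np.r_[r.ravel()/.7,q[6:]/2]
r=least_squares(f,np.r_[.565,-.017,.023,.18,.59,48,np.zeros(9)],x_scale=np.r_[.01,.01,.01,.1,.1,10,np.ones(9)],loss="soft_l1")
print(r.x[:6],r.x[6:].round(2)); print(f(r.x,True).round(1).tolist()); np.save("plate.npy",r.x[:6])
sd=np.sqrt(np.diag(np.linalg.pinv(r.jac.T@r.jac))); print(sd[:6])
E
python3 fit2.py
```

```text
[ 0.5647 -0.0169  0.0246  0.1934  0.5869 46.0233] [ 2.66  0.49  0.68 -3.01 -1.71 -0.57  0.07  0.9  -0.1 ]
[[0.3, 0.5], [-0.4, 0.1], [-0.1, -0.6], [0.7, 0.1], [0.8, 1.3], [-0.4, -1.0], [0.1, -2.7], [-0.9, -0.6], [0.1, 0.8], [0.2, 0.9], [-0.1, -1.4], [-0.3, -0.1], [1.0, -0.1], [-0.3, -0.2], [-0.6, -0.1], [-0.4, -0.5], [-0.6, -0.1], [1.5, 1.4]]
[0.0023 0.0016 0.0022 0.004  0.0112 0.7569]
```

```bash
cat >> h.py <<'E'
def pframe():
    p=np.load("plate.npy"); R0=R.from_euler('z',np.pi+p[3]).as_matrix()@R.from_euler('y',-p[4]).as_matrix(); return p,R0
def toP(x):
    p,R0=pframe(); return R0.T@(np.array(x)-p[:3])*1000
def fromP(v):
    p,R0=pframe(); return p[:3]+R0@np.array(v,float)/1000
def ptool():
    p,R0=pframe(); return tool(-R0[:,2],-R0[:,1])
E
python3 - <<'E'
from h import *
p=np.load("plate.npy"); p[:6]=[.566,-.0167,.0245,.190,.59,46.3]; np.save("plate.npy",p)
print(fromP([45.7,-44,65])); jog(fromP([45.7,-44,68]),ptool())
E
```

```text
[0.5559 0.0262 0.1039]
shift [-0.0388  0.0173  0.3188] turn [ 0.0356  0.3744 -0.1175] | mm [-19.4   8.7 159.4] deg [  3.2  33.7 -10.6] t 5.92
```

Request:
jog_arm:
  moves:
    - [-1, [-0.01, 0, 0], [0.009, 0.09, -0.03]]
    - [-1, [-0.02, 0.01, 0.02], [0.018, 0.18, -0.06]]
    - [-1, [-0.03, 0.017, 0.08], [0.026, 0.28, -0.09]]
    - [-1, [-0.04, 0.017, 0.16], [0.0356, 0.374, -0.1175]]
    - [-1, [-0.039, 0.017, 0.25], [0.0356, 0.374, -0.1175]]

```text
clock: 6.55
position: [0.5592, 0.0268, 0.133]
eef_rot: [0.243, -2.534, 0.074]
force: [-0.0, 0.7, -5.5]
gripper_width: 0.396
finger_force: 62.1
```

```bash
python3 - <<'E'
from h import *
s=ctrl.read_state(); print(s["q"],toP(s["position"]),s["force"]); jog(fromP([45.7,-44,68]),ptool())
E
```

```text
[ 0.0813  0.8254  0.555   1.8953 -0.0609 -0.0915] [ 59.0761 -44.0293  91.0801] [-0.0115  0.7038 -5.4693]
shift [-0.0271 -0.0001  0.046 ] turn [ 0.0001 -0.0049  0.001 ] | mm [-13.6  -0.1  23. ] deg [ 0.  -0.4  0.1] t 6.55
```

Request:
jog_arm:
  moves:
    - [-1, [-0.014, 0, 0.023], [0, 0, 0]]
    - [-1, [-0.027, 0, 0.046], [0, -0.003, 0.001]]
    - [-1, [-0.027, 0, 0.046], [0, -0.003, 0.001]]
    - [-1, [-0.027, 0, 0.046], [0, -0.003, 0.001]]
    - [-1, [-0.027, 0, 0.046], [0, -0.003, 0.001]]

```text
clock: 7.18
position: [0.5566, 0.026, 0.1157]
eef_rot: [0.241, -2.55, 0.074]
force: [0.7, -0.1, -4.3]
gripper_width: 0.397
finger_force: 62.1
```

```bash
python3 - <<'E'
from h import *
s=ctrl.read_state(); print(toP(s["position"]),s["force"]); jog(fromP([45.7,-44,68]),ptool())
w=ctrl.capture("wrist"); np.save("w3.npy",w,allow_pickle=True)
c=w["pixels"][100:400,140:500]
c=np.clip(cv2.resize(c,None,fx=2,fy=2,interpolation=cv2.INTER_CUBIC).astype(float)*1.4,0,255).astype(np.uint8); 
# overlay predicted outlines
for x0,y0,z0 in ((35,46.3,18),):
    for q in [(x,y,z) for x in (10,60) for y in (y0-17.5,y0+17.5) for z in (18,58)]:
        u=(proj(w,fromP(q))[0]-[140,100])*2; cv2.circle(c,tuple(int(v) for v in u),2,(0,0,255),-1)
for q in [(130,90,18),(130,-90,18),(10,-90,18),(10,90,18),(10,-90,28),(10,0,18),(10,-30,28)]:
    u=(proj(w,fromP(q))[0]-[140,100])*2; cv2.circle(c,tuple(int(v) for v in u),2,(0,255,0),-1)
cv2.imwrite("pics/w3.png",c)
E
```

```text
[ 51.7377 -43.7301  75.1697] [ 0.6866 -0.0502 -4.3423]
shift [-0.012   0.0006  0.0144] turn [-0.0001  0.0052 -0.0012] | mm [-6.   0.3  7.2] deg [-0.   0.5 -0.1] t 7.17
```

View pics/w3.png

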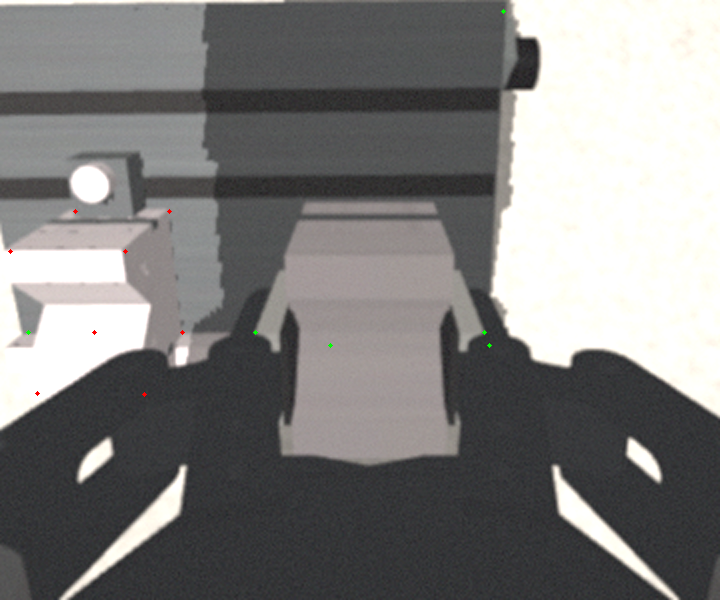

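The wrist view shows the held block hovering square over its place, the rail foot at about crop (215,335), and the plate's right edge at about (500,150). The fixed block sits at crop (10–170, 222–345). I'll check the slot-line slope and the fixed block's edges numerically.

```bash
python3 - <<'E'
from h import *
w=np.load("w3.npy",allow_pickle=True).item(); g=cv2.cvtColor(w["pixels"],cv2.COLOR_BGR2GRAY).astype(int)
for r in (206,214,220,230,236,240,248): print(r,g[r,100:236:2].tolist())
gf=cv2.GaussianBlur(g.astype(np.float32),(9,3),0)
p,R0=pframe()
def edge(r0,r1,cols,sign):
    P=[]
    for c in cols:
        d=np.diff(gf[r0:r1,c])*sign; k=int(d.argmax()); 
        if 0<k<len(d)-1: k2=k+.5*(d[k-1]-d[k+1])/(d[k-1]-2*d[k]+d[k+1]); P.append((c,r0+k2+.5))
    P=np.array(P); 
    for _ in range(3):
        f=np.polyfit(P[:,0],P[:,1],1); e=abs(P[:,1]-np.polyval(f,P[:,0])); P=P[e<max(.5,2*np.median(e))]
    # to plate plane z=18
    Q=[]
    for c in (P[:,0].min(),P[:,0].max()):
        o,v=ray(w,(c,np.polyval(f,c))); n=R0[:,2]; x0=fromP([0,0,18]); Q.append(toP(o+v*((x0-o)@n)/(v@n)))
    return f,len(P),Q[0],Q[1],np.degrees(np.arctan2(Q[1][0]-Q[0][0],Q[0][1]-Q[1][1]))
cols=list(range(100,235,3))+list(range(245,385,3))
for r in ((140,150),(150,160),(184,192),(192,200)): 
    for sg in (-1,1): print(r,sg,*edge(*r,cols if r[0]<170 else list(range(252,385,3)),sg))
E
```

```text
206 [182, 184, 185, 183, 187, 186, 185, 186, 184, 187, 194, 193, 186, 186, 189, 187, 187, 193, 195, 145, 102, 102, 100, 102, 101, 102, 100, 102, 103, 101, 102, 103, 101, 102, 101, 103, 118, 132, 125, 102, 100, 101, 100, 99, 102, 101, 100, 101, 102, 100, 100, 100, 102, 79, 78, 118, 129, 131, 135, 136, 129, 109, 101, 102, 103, 103, 102, 106]
214 [183, 184, 182, 182, 187, 189, 186, 188, 189, 190, 192, 186, 188, 187, 188, 187, 186, 191, 192, 191, 126, 103, 100, 101, 104, 104, 104, 104, 104, 112, 126, 133, 135, 134, 131, 129, 132, 129, 130, 130, 132, 133, 135, 133, 135, 135, 135, 133, 132, 134, 134, 133, 122, 130, 136, 133, 122, 101, 81, 85, 97, 99, 92, 99, 105, 102, 103, 104]
220 [187, 189, 190, 187, 182, 182, 187, 189, 188, 189, 189, 192, 189, 191, 191, 187, 189, 192, 187, 190, 175, 107, 102, 102, 110, 127, 135, 134, 135, 134, 134, 133, 135, 133, 135, 134, 136, 135, 134, 135, 134, 134, 136, 134, 135, 135, 136, 136, 136, 134, 136, 138, 134, 109, 98, 98, 98, 99, 98, 99, 98, 99, 98, 100, 103, 99, 102, 105]
230 [188, 185, 181, 181, 186, 192, 190, 191, 192, 190, 188, 183, 183, 182, 186, 191,
[... 1454 characters left out ...]
4  18.    ] -0.7105910729556344
(150, 160) -1 [ -0.007  154.0871] 45 [98.8714 89.9116 18.    ] [ 99.5572 -85.684   18.    ] 0.2237621462243483
(150, 160) 1 [ -0.0082 158.199 ] 68 [96.1567 71.1614 18.    ] [ 96.9933 -85.8246  18.    ] 0.30531232113639234
(184, 192) -1 [ -0.0084 189.83  ] 45 [73.6491  7.7407 18.    ] [ 74.2752 -87.8025  18.    ] 0.3754055075204689
(184, 192) 1 [ -0.0007 190.1417] 6 [ 71.8652 -61.8066  18.    ] [ 71.8362 -85.7609  18.    ] -0.06943908682175437
(192, 200) -1 [  0.0017 193.2445] 25 [69.1734  5.8769 18.    ] [ 68.8121 -88.1114  18.    ] -0.2202252579690194
(192, 200) 1 [ -0.0147 203.0294] 11 [ 65.8976 -66.3218  18.    ] [ 66.189 -88.26   18.   ] 0.7609368135184796
```

```bash
python3 - <<'E'
from h import *
p=np.load("plate.npy"); p[3]=.195; p[5]=47.5; np.save("plate.npy",p)
w=np.load("w3.npy",allow_pickle=True).item(); g=cv2.cvtColor(w["pixels"],cv2.COLOR_BGR2GRAY).astype(int)
s=ctrl.read_state(); Rt=R.from_rotvec(s["eef_rot"]).as_matrix(); P=s["position"]
f=lambda v:proj(w,P+Rt@np.array(v)/1000)[0]
for z in (6.8,-33.2): print(z,[f([25+1.3,y,z]) for y in (-17.5,17.5)])
print(202,g[202,284:364].tolist()); print(226,g[226,275:375:1].tolist()); print("col",g[190:240,325].tolist())
print("fixed pred",[proj(w,fromP([60,47.5+d,58]))[0] for d in (-17.5,17.5)])
print(toP(P)); jog(fromP([42,-42.5,18+6.8+8]),ptool())
E
```

```text
6.8 [array([291.1043, 201.5169]), array([354.6636, 201.4917])]
-33.2 [array([280.3035, 228.1668]), array([364.6592, 228.1318])]
202 [60, 60, 58, 61, 60, 61, 61, 72, 86, 97, 98, 99, 102, 104, 102, 102, 102, 100, 101, 99, 100, 101, 103, 102, 102, 101, 101, 100, 99, 99, 101, 101, 100, 100, 100, 102, 100, 102, 103, 102, 102, 103, 101, 103, 102, 104, 104, 103, 101, 100, 99, 99, 98, 101, 101, 101, 99, 99, 98, 97, 100, 96, 98, 99, 101, 101, 100, 101, 102, 102, 101, 102, 97, 77, 66, 60, 61, 60, 61, 61]
226 [62, 58, 59, 60, 55, 60, 60, 77, 95, 103, 103, 103, 101, 102, 101, 103, 103, 102, 101, 104, 101, 103, 101, 105, 104, 101, 102, 103, 103, 102, 102, 100, 103, 101, 102, 102, 103, 100, 100, 100, 102, 102, 102, 103, 100, 101, 102, 100, 103, 101, 101, 100, 102, 102, 102, 100, 102, 103, 103, 100, 101, 101, 100, 102, 101, 102, 102, 102, 100, 102, 102, 99, 101, 103, 99, 99, 100, 101, 102, 99, 100, 102, 100, 100, 102, 100, 102, 100, 102, 102, 98, 86, 67, 60, 58, 57, 60, 58, 61, 59]
col [38, 35, 32, 36, 30, 33, 36, 43, 53, 58, 72, 91, 103, 105, 104, 101, 90, 72, 57, 65, 86, 100, 103, 104, 104, 102, 101, 101, 103, 103, 104, 103, 102, 104, 102, 101, 101, 106, 110, 111, 111, 112, 111, 112, 113, 113, 111, 111, 114, 112]
fixed pred [array([200.4601, 225.7738]), array([142.9089, 226.0932])]
[ 51.4298 -43.7886  74.9297]
shift [-0.0182 -0.0027  0.0844] turn [ 0.0016  0.0048 -0.0037] | mm [-9.1 -1.3 42.2] deg [ 0.1  0.4 -0.3] t 7.22
```

Request:
jog_arm:
  moves:
    - [-1, [-0.005, -0.004, 0.02], [0.0016, 0.0048, -0.0037]]
    - [-1, [-0.01, -0.004, 0.045], [0.0016, 0.0048, -0.0037]]
    - [-1, [-0.018, -0.004, 0.065], [0.0016, 0.0048, -0.0037]]
    - [-1, [-0.018, -0.004, 0.08], [0.0016, 0.0048, -0.0037]]
    - [-1, [-0.018, -0.004, 0.084], [0.0016, 0.0048, -0.0037]]

```text
clock: 7.85
position: [0.5406, 0.021, 0.0737]
eef_rot: [0.248, -2.538, 0.075]
force: [0.9, 0.9, -5.2]
gripper_width: 0.399
finger_force: 62.2
```

```bash
cat > st.py <<'E'
from h import *
s=ctrl.read_state(); p,R0=pframe(); print("P",toP(s["position"]),"F plate",R0.T@s["force"],"grip",s["gripper_width"],s["finger_force"],"M",s["wrist_torque"],"t",s["clock"])
jog(fromP([42,-41.8,18+6.8]),ptool())
E
python3 st.py
```

```text
P [ 42.0267 -41.9232  31.1284] F plate [-3.803  -0.6678 -3.7168] grip 0.39917521512145976 62.216288298368454 M [ 0.2096 -1.0433 -0.0011] t 7.85
shift [-0.0001 -0.0003  0.0127] turn [ 0.0002 -0.002   0.0001] | mm [-0.  -0.1  6.3] deg [ 0.  -0.2  0. ] t 7.85
```

Request:
jog_arm:
  moves:
    - [-1, [0, 0, 0.003], [0, 0, 0]]
    - [-1, [0, 0, 0.005], [0, 0, 0]]
    - [-1, [0, 0, 0.007], [0, 0, 0]]
    - [-1, [0, 0, 0.008], [0, 0, 0]]
    - [-1, [0, 0, 0.009], [0, 0, 0]]

```text
clock: 8.48
position: [0.5402, 0.0209, 0.0725]
eef_rot: [0.249, -2.544, 0.076]
force: [8.2, 2.4, 15.2]
gripper_width: 0.399
finger_force: 64.7
```

```bash
python3 st.py
```

```text
P [ 41.6942 -41.9139  29.8918] F plate [ 1.3512 -0.8007 17.3731] grip 0.3990691507173359 64.69566687941551 M [ 0.0348  0.0049 -0.0776] t 8.475
shift [ 0.0006 -0.0002  0.0102] turn [-0.0002  0.0016  0.    ] | mm [ 0.3 -0.1  5.1] deg [-0.   0.1  0. ] t 8.47
```

Request:
jog_arm:
  moves:
    - [-1, [0, 0, -0.0045], [0, 0, 0]]
    - [-1, [-0.003, 0, -0.0045], [0, 0, 0]]
    - [-1, [-0.006, 0, -0.0045], [0, 0, 0]]
    - [-1, [-0.009, 0, -0.0045], [0, 0, 0]]
    - [-1, [-0.011, 0, -0.0045], [0, 0, 0]]

```text
clock: 9.1
position: [0.5443, 0.0216, 0.0698]
eef_rot: [0.248, -2.539, 0.076]
force: [1.0, 0.6, 6.0]
gripper_width: 0.396
finger_force: 63.4
```

```bash
python3 st.py
```

```text
P [ 36.7317 -41.8236  29.8768] F plate [ 2.4077 -0.401   5.5553] grip 0.39615682906496774 63.399298936128616 M [-0.1321  0.0778  0.063 ] t 9.1
shift [ 0.0105 -0.      0.0102] turn [-0.     -0.0016  0.0001] | mm [ 5.3 -0.   5.1] deg [-0.  -0.1  0. ] t 9.1
```

Request:
jog_arm:
  moves:
    - [-1, [-0.002, 0, 0], [0, 0, 0]]
    - [-1, [-0.004, 0, 0], [0, 0, 0]]
    - [-1, [-0.006, 0, 0], [0, 0, 0]]
    - [-1, [-0.007, 0, 0], [0, 0, 0]]
    - [-1, [-0.008, 0, 0], [0, 0, 0]]

```text
clock: 9.72
position: [0.5447, 0.0217, 0.0695]
eef_rot: [0.248, -2.533, 0.076]
force: [-10.1, -2.0, 19.1]
gripper_width: 0.396
finger_force: 64.0
```

```bash
python3 st.py
```

```text
P [ 36.1957 -41.8308  29.9182] F plate [19.1798 -0.0127 10.2002] grip 0.39557229316196646 63.98750960826874 M [-0.7063  3.2617  0.0353] t 9.725
shift [ 0.0115 -0.0001  0.0103] turn [ 0.0001 -0.0054  0.0002] | mm [ 5.8 -0.   5.2] deg [ 0.  -0.5  0. ] t 9.72
```

Request:
jog_arm:
  moves:
    - [-1, [0.003, 0, 0], [0, 0, 0]]
    - [-1, [0.0035, 0, 0], [0, 0, 0]]
    - [0.05, [0.0035, 0, 0], [0, 0, 0]]
    - [0.2, [0.0035, 0, 0], [0, 0, 0]]
    - [0.2, [0.0035, 0, 0], [0, 0, 0]]

```text
clock: 10.35
position: [0.5462, 0.0221, 0.0677]
eef_rot: [0.248, -2.539, 0.075]
force: [-0.3, 0.5, -0.1]
gripper_width: 0.601
finger_force: 0.0
```

```bash
python3 st.py
```

```text
P [ 33.8961 -41.9191  29.3097] F plate [ 0.1229 -0.536  -0.238 ] grip 0.601467496911489 0.0 M [ 0.0871 -0.4982 -0.0066] t 10.35
shift [ 0.0162 -0.0002  0.0091] turn [ 0.0002 -0.0015  0.0001] | mm [ 8.1 -0.1  4.5] deg [ 0.  -0.1  0. ] t 10.35
```

Request:
jog_arm:
  moves:
    - [0.2, [0, 0, -0.03], [0, 0, 0]]
    - [0.2, [0, 0, -0.1], [0, 0, 0]]
    - [0.2, [0, 0, -0.18], [0, 0, 0]]
    - [0.2, [0.03, 0, -0.22], [0, 0, 0]]
    - [0.2, [0.03, 0, -0.22], [0, 0, 0]]

```text
clock: 10.98
position: [0.595, 0.0317, 0.1687]
eef_rot: [0.249, -2.542, 0.076]
force: [0.1, 0.1, -0.7]
gripper_width: 0.599
finger_force: 0.0
```

Request:
jog_arm:
  moves:
    - [0.2, [0, 0, 0], [0, 0, 0]]
    - [0.2, [0, 0, 0], [0, 0, 0]]
    - [0.2, [0, 0, 0], [0, 0, 0]]
    - [0.2, [0, 0, 0], [0, 0, 0]]
    - [0.2, [0, 0, 0], [0, 0, 0]]

```text
clock: 11.6
position: [0.5942, 0.0316, 0.1676]
eef_rot: [0.248, -2.539, 0.075]
force: [0.9, -0.2, -0.4]
gripper_width: 0.594
finger_force: 0.0
```

```bash
python3 st.py; python3 - <<'E'
from h import *
w=ctrl.capture("wrist"); np.save("w4.npy",w,allow_pickle=True)
cv2.imwrite("pics/w4.png",cv2.resize(w["pixels"][80:280,110:400],None,fx=2.75,fy=2.75,interpolation=cv2.INTER_CUBIC))
E
```

```text
P [ 48.8343 -41.8845 139.4581] F plate [-0.9701  0.3457  0.1181] grip 0.5938922843337601 0.0 M [ 0.1116 -0.5159  0.0074] t 11.6
shift [-0.0142 -0.0002  0.2293] turn [ 0.0001 -0.0015  0.0001] | mm [ -7.1  -0.1 114.6] deg [ 0.  -0.1  0. ] t 11.6
```

View pics/w4.png

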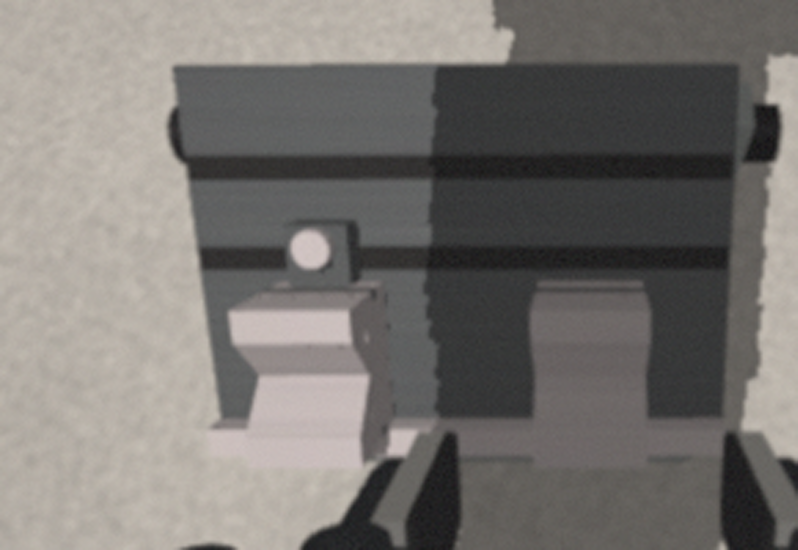

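The matching block stands beside the fixed one against the rail, with block bottoms at row ≈465 for both. Fixed block's columns are 228–357 at its top, the placed one's 530–650. I'll check its squareness and the gap numerically with a contact-corrected model.

```bash
python3 - <<'E'
from h import *
p,R0=pframe(); p[:3]+=R0@np.array([2.5,0,5.1])/1000; np.save("plate.npy",p)
w=np.load("w4.npy",allow_pickle=True).item(); g=cv2.cvtColor(w["pixels"],cv2.COLOR_BGR2GRAY).astype(np.float32)
C=lambda x,y:(110+(x+.5)/2.75-.5,80+(y+.5)/2.75-.5)
for q,c in (((130,90,18),(173,67)),((130,-90,18),(740,64)),((10,-90,18),(722,418)),((10,90,18),(220,418)),((0,-90,28),(725,458))):
    print(q,proj(w,fromP(q))[0]-C(*c))
def onz(uv,z):
    p,R0=pframe(); o,v=ray(w,uv); n=R0[:,2]; return toP(o+v*((fromP([0,0,z])-o)@n)/(v@n))
# row 197ish: top strips; report sharp horizontal transitions
for r in (194,198,200,202):
    d=np.diff(cv2.GaussianBlur(g,(3,3),0)[r,180:360]); k=[i for i in range(1,len(d)-1) if abs(d[i])>7 and abs(d[i])>=abs(d[i-1]) and abs(d[i])>abs(d[i+1])]
    print(r,[(180+i+.5,round(float(d[i])),onz((180+i+.5,r),58)[:2].round(1).tolist()) for i in k])
for c in (205,215,225,235,308,315,322,330,338):
    d=np.diff(cv2.GaussianBlur(g,(5,1),0)[176:255,c]); k=[i for i in range(1,len(d)-1) if abs(d[i])>4 and abs(d[i])>=abs(d[i-1]) and abs(d[i])>abs(d[i+1])]
    print(c,[(176+i+.5,round(float(d[i]))) for i in k])
E
```

```text
(130, 90, 18) [-0.585  -0.1909]
(130, -90, 18) [-0.1866  0.5581]
(10, -90, 18) [0.1516 0.6085]
(10, 90, 18) [-0.3354  0.5901]
(0, -90, 28) [ 0.2933 -0.2514]
194 [(184.5, -31, [59.1, 69.2]), (192.5, 33, [59.1, 62.8]), (236.5, -38, [59.1, 27.4]), (264.5, -16, [59.1, 5.0]), (302.5, 17, [59.1, -25.3]), (346.5, -17, [59.0, -60.5])]
198 [(185.5, -27, [55.8, 68.9]), (193.5, 33, [55.8, 62.4]), (236.5, -35, [55.8, 27.7]), (251.5, 7, [55.8, 15.7]), (265.5, -14, [55.8, 4.4]), (302.5, 18, [55.7, -25.3]), (346.5, -17, [55.7, -60.6])]
200 [(185.5, -28, [54.1, 69.1]), (193.5, 36, [54.1, 62.6]), (237.5, -34, [54.1, 27.1]), (265.5, -16, [54.1, 4.5]), (302.5, 18, [54.1, -25.2]), (346.5, -17, [54.1, -60.6])]
202 [(185.5, -31, [52.4, 69.3]), (193.5, 37, [52.4, 62.8]), (237.5, -36, [52.4, 27.2]), (241.5, 10, [52.4, 24.0]), (243.5, -9, [52.4, 22.3]), (265.5, -12, [52.4, 4.6]), (302.5, 18, [52.4, -25.2]), (346.5, -17, [52.4, -60.6])]
205 [(177.5, 19), (186.5, 15), (192.5, 27), (204.5, -22), (216.5, 21), (239.5, 5)]
215 [(181.5, 6), (186.5, 14), (192.5, 29), (204.5, -23), (215.5, 22), (238.5, 4)]
225 [(177.5, -43), (183.5, -7), (185.5, 21), (192.5, 28), (204.5, -22), (215.5, 25)]
235 [(183.5, -7), (185.5, 19), (192.5, 24), (204.5, -23), (215.5, 23), (238.5, 4), (249.5, -6)]
308 [(177.5, 8), (181.5, 18), (183.5, -10), (185.5, 12)]
315 [(177.5, 10), (181.5, 18), (186.5, 12), (192.5, 4), (249.5, -6)]
322 [(181.5, 20), (183.5, -13), (186.5, 12), (204.5, -4)]
330 [(177.5, 10), (181.5, 18), (183.5, -12), (186.5, 13), (192.5, 5), (250.5, -4)]
338 [(177.5, 12), (181.5, 17), (185.5, 12)]
```

```bash
sed -i 's/^jog.*/jog(fromP([33.2,-41.9,25.5]),ptool())/' st.py; python3 st.py
```

```text
P [ 46.3292 -41.8785 134.3953] F plate [-0.7522  0.1127  0.35  ] grip 0.5989253197357974 0.0 M [ 0.1214 -0.4529 -0.002 ] t 11.65
shift [-0.0267 -0.      0.2177] turn [ 0.0001 -0.0014  0.0001] | mm [-13.4  -0.  108.9] deg [ 0.  -0.1  0. ] t 11.65
```

Request:
jog_arm:
  moves:
    - [0.3, [-0.026, 0, 0.03], [0, 0, 0]]
    - [0.3, [-0.026, 0, 0.1], [0, 0, 0]]
    - [0.3, [-0.026, 0, 0.17], [0, 0, 0]]
    - [0.3, [-0.026, 0, 0.21], [0, 0, 0]]
    - [0.3, [-0.026, 0, 0.217], [0, 0, 0]]

```text
clock: 12.28
position: [0.5445, 0.0218, 0.0699]
eef_rot: [0.248, -2.537, 0.075]
force: [1.2, -0.5, 1.4]
gripper_width: 0.652
finger_force: 0.0
```

Request:
jog_arm:
  moves:
    - [0.3, [0, 0, 0], [0, 0, 0]]
    - [0, [0, 0, 0], [0, 0, 0]]
    - [-0.3, [0, 0, 0], [0, 0, 0]]
    - [-0.5, [0, 0, 0], [0, 0, 0]]
    - [-0.5, [0, 0, 0], [0, 0, 0]]
  grip_force: 35

```text
clock: 12.9
position: [0.5462, 0.0221, 0.0709]
eef_rot: [0.249, -2.541, 0.076]
force: [5.4, 0.3, 4.6]
gripper_width: 0.405
finger_force: 36.5
```

```bash
python3 st.py
```

```text
P [ 33.199  -41.8543  26.8883] F plate [-1.9052  0.7596  6.7593] grip 0.4048102774970414 36.49870231747627 M [ 0.1036 -0.5297  0.0659] t 12.9
shift [0.     0.0001 0.0028] turn [-0.     -0.      0.0001] | mm [0.  0.  1.4] deg [-0. -0.  0.] t 12.9
```

Request:
jog_arm:
  moves:
    - [-0.5, [-0.002, 0.002, 0], [0, 0, 0]]
    - [-0.5, [-0.003, 0.0045, 0], [0, 0, 0]]
    - [-0.5, [-0.003, 0.006, 0], [0, 0, 0]]
    - [-0.5, [-0.003, 0.006, 0], [0, 0, 0]]
    - [-0.5, [-0.003, 0.006, 0], [0, 0, 0]]

```text
clock: 13.52
position: [0.546, 0.0231, 0.0709]
eef_rot: [0.248, -2.539, 0.08]
force: [0.3, -10.0, 11.0]
gripper_width: 0.403
finger_force: 36.8
```

```bash
python3 st.py
```

```text
P [ 33.1822 -42.9258  26.8738] F plate [7.5092 9.8723 8.1946] grip 0.40300768683139754 36.78688243031502 M [-1.8206  0.4779  1.0798] t 13.525
shift [ 0.     -0.002   0.0028] turn [-0.002  -0.0016 -0.0007] | mm [ 0.  -1.   1.4] deg [-0.2 -0.1 -0.1] t 13.53
```

Request:
jog_arm:
  moves:
    - [-0.5, [0.003, 0, -0.003], [0, 0, 0]]
    - [-0.5, [0.003, 0.001, -0.003], [0, 0, 0]]
    - [-0.5, [0.003, 0.001, -0.003], [0, 0, 0]]
    - [-0.5, [0.0, 0.001, -0.002], [0, 0, 0]]
    - [-0.5, [-0.002, 0.001, -0.001], [0, 0, 0]]

```text
clock: 14.15
position: [0.5456, 0.0258, 0.0709]
eef_rot: [0.249, -2.536, 0.075]
force: [-6.1, -0.3, 14.0]
gripper_width: 0.402
finger_force: 36.7
```

```bash
python3 st.py
```

```text
P [ 33.1297 -45.6601  26.9352] F plate [12.7767 -0.9026  8.3005] grip 0.40163277648230195 36.66253365576267 M [-0.2061  1.9714 -0.0799] t 14.15
shift [ 0.0001 -0.0075  0.0029] turn [ 0.0002 -0.0033  0.0003] | mm [ 0.1 -3.8  1.4] deg [ 0.  -0.3  0. ] t 14.15
```

Request:
jog_arm:
  moves:
    - [-0.5, [0.002, -0.001, 0], [0, 0, 0]]
    - [-0.5, [0.002, -0.001, 0], [0, 0, 0]]
    - [0.1, [0.002, -0.001, 0], [0, 0, 0]]
    - [0.25, [0.002, -0.001, 0], [0, 0, 0]]
    - [0.25, [0.002, -0.001, 0], [0, 0, 0]]

```text
clock: 14.78
position: [0.5465, 0.0251, 0.0698]
eef_rot: [0.248, -2.539, 0.076]
force: [-0.1, -0.2, 0.8]
gripper_width: 0.627
finger_force: 0.0
```

Request:
jog_arm:
  moves:
    - [0.25, [0, 0, -0.03], [0, 0, 0]]
    - [0.25, [0, 0, -0.1], [0, 0, 0]]
    - [0.25, [0, 0, -0.18], [0, 0, 0]]
    - [0.25, [0.03, 0, -0.22], [0, 0, 0]]
    - [0.25, [0.03, 0, -0.22], [0, 0, 0]]

```text
clock: 15.4
position: [0.5951, 0.0346, 0.1707]
eef_rot: [0.249, -2.542, 0.076]
force: [0.0, 0.9, -0.7]
gripper_width: 0.622
finger_force: 0.0
```

Request:
jog_arm:
  moves:
    - [0.25, [0, 0, -0.05], [0, 0, 0]]
    - [0.25, [0, 0, -0.05], [0, 0, 0]]
    - [0.25, [0, 0, -0.05], [0, 0, 0]]
    - [0.25, [0, 0, -0.05], [0, 0, 0]]
    - [0.25, [0, 0, -0.05], [0, 0, 0]]

```text
clock: 16.02
position: [0.6077, 0.0373, 0.1901]
eef_rot: [0.248, -2.538, 0.075]
force: [-1.2, -0.5, 0.1]
gripper_width: 0.622
finger_force: 0.0
```

```bash
python3 - <<'E'
from h import *
w=ctrl.capture("wrist"); np.save("w5.npy",w,allow_pickle=True); g=cv2.cvtColor(w["pixels"],cv2.COLOR_BGR2GRAY).astype(np.float32)
def onz(uv,z):
    p,R0=pframe(); o,v=ray(w,uv); n=R0[:,2]; return toP(o+v*((fromP([0,0,z])-o)@n)/(v@n))
print(toP(ctrl.read_state()["position"]))
r=int(proj(w,fromP([55,0,58]))[0][1]); print(r)
for r in (r-2,r,r+2):
    d=np.diff(cv2.GaussianBlur(g,(3,3),0)[r,180:370]); k=[i for i in range(1,len(d)-1) if abs(d[i])>7 and abs(d[i])>=abs(d[i-1]) and abs(d[i])>abs(d[i+1])]
    print(r,[(round(float(d[i])),onz((180+i+.5,r),58)[1].round(1).tolist()) for i in k])
for y in (55,45,38,-35,-45,-55):
    c=int(round(proj(w,fromP([50,y,58]))[0][0]))
    d=np.diff(cv2.GaussianBlur(g,(5,1),0)[170:255,c]); k=[i for i in range(1,len(d)-1) if abs(d[i])>4 and abs(d[i])>=abs(d[i-1]) and abs(d[i])>abs(d[i+1])]
    print(y,c,[(170+i+.5,round(float(d[i]))) for i in k])
t=ctrl.capture("top"); print([(x["at"],x["confidence"]) for x in ctrl.spot_in("rest","top")],[(x["at"],x["confidence"]) for x in ctrl.spot_in("shaft","top")])
print(ctrl.read_state()["q"])
E
```

```text
[ 46.9174 -44.8581 161.215 ]
191
189 [(-28, 70.2), (32, 63.1), (-38, 27.2), (-12, 3.1), (18, -29.0), (-16, -63.8), (14, -83.4)]
191 [(-29, 70.5), (35, 62.4), (-39, 27.4), (-15, 2.3), (18, -29.0), (-16, -63.8), (14, -83.5)]
193 [(-28, 70.7), (37, 62.6), (-37, 27.5), (-14, 3.3), (16, -28.9), (-16, -63.9), (14, -83.6)]
55 212 [(172.5, 17), (180.5, 13), (185.5, 32), (196.5, -20), (205.5, -4), (208.5, 13), (213.5, 6), (237.5, -5)]
45 223 [(180.5, 15), (185.5, 31), (196.5, -22), (207.5, 23), (228.5, 4), (237.5, -24), (239.5, 16)]
38 231 [(172.5, -50), (180.5, 17), (185.5, 34), (196.5, -22), (207.5, 23), (237.5, -24), (239.5, 16)]
-35 312 [(172.5, 11), (176.5, 20), (178.5, -10), (180.5, 12), (185.5, 6), (237.5, -7)]
-45 323 [(172.5, 9), (176.5, 20), (178.5, -11), (180.5, 11), (196.5, -5), (237.5, -8)]
-55 335 [(173.5, 8), (176.5, 19), (178.5, -9), (180.5, 12), (237.5, -5)]
[([0.533, -0.3204, 0.0122], 0.92)] [([0.5233, -0.3229, 0.0574], 0.95), ([0.3403, -0.2729, 0.0112], 0.69), ([0.4519, -0.5131, 0.0314], 0.55)]
[ 0.0905  0.9341  0.9336  2.1599 -0.058  -0.0869]
```

```bash
python3 - <<'E'
from h import *
jog([0.53,-0.322,0.19],tool([0,0,-1],[.242,.97,0]))
E
```

```text
shift [ 0.2422 -0.6748  0.1635] turn [-0.0826 -0.3708  0.2715] | mm [ 121.1 -337.4   81.8] deg [ -7.4 -33.4  24.4] t 16.23
```

Request:
jog_arm:
  moves:
    - [1, [0.036, -0.1, -0.02], [-0.012, -0.055, 0.04]]
    - [1, [0.072, -0.2, 0.02], [-0.024, -0.11, 0.08]]
    - [1, [0.108, -0.3, 0.06], [-0.036, -0.16, 0.118]]
    - [1, [0.144, -0.4, 0.09], [-0.048, -0.22, 0.16]]
    - [1, [0.18, -0.5, 0.12], [-0.06, -0.275, 0.2]]

```text
clock: 16.85
position: [0.5496, -0.2307, 0.1912]
eef_rot: [-0.2, -2.985, 0.025]
force: [0.2, -0.2, -0.4]
gripper_width: 0.998
finger_force: 0.0
```

```bash
python3 - <<'E'
from h import *
print(ctrl.read_state()["position"]); jog([0.53,-0.322,0.19],tool([0,0,-1],[.242,.97,0]))
E
```

```text
[ 0.5496 -0.2307  0.1912]
shift [ 0.0136 -0.1861  0.0094] turn [-0.0222 -0.0932  0.0704] | mm [  6.8 -93.    4.7] deg [-2.  -8.4  6.3] t 16.85
```

Request:
jog_arm:
  moves:
    - [1, [0.007, -0.09, 0.005], [-0.011, -0.047, 0.035]]
    - [1, [0.013, -0.175, 0.009], [-0.022, -0.093, 0.07]]
    - [1, [0.013, -0.175, 0.009], [-0.022, -0.093, 0.07]]
    - [1, [0.013, -0.175, 0.009], [-0.022, -0.093, 0.07]]
    - [1, [0.013, -0.175, 0.009], [-0.022, -0.093, 0.07]]

```text
clock: 17.48
position: [0.5326, -0.3137, 0.1893]
eef_rot: [-0.375, -3.114, -0.001]
force: [-0.3, -0.2, 0.0]
gripper_width: 1.0
finger_force: 0.0
```

```bash
python3 - <<'E'
from h import *
w=ctrl.capture("wrist"); np.save("w6.npy",w,allow_pickle=True); s=ctrl.read_state(); print(s["position"],s["eef_rot"])
cv2.imwrite("pics/w6.png",w["pixels"]); print(ctrl.spot_in("shaft","wrist"))
E
```

```text
[ 0.5327 -0.3137  0.1893] [-0.3749 -3.1141 -0.0008]
[{'at': [0.5195, -0.3178, 0.059], 'confidence': 0.84}, {'at': [0.3715, -0.2915, 0.0113], 'confidence': 0.69}, {'at': [0.4492, -0.5061, 0.0299], 'confidence': 0.59}]
```

View pics/w6.png

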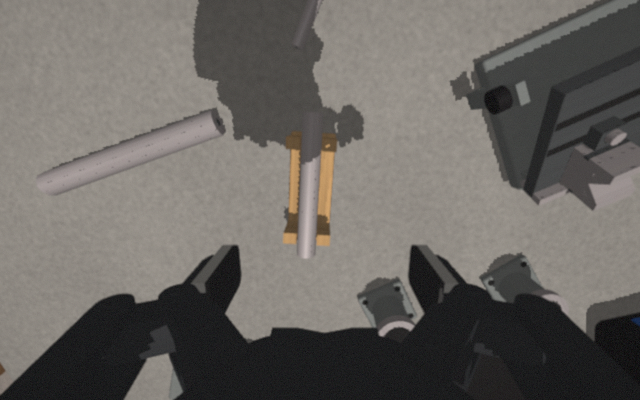

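The shaft in the rest runs from pixel (312,110) to (307,258), nearly vertical in the wrist image and clear between the uprights. The thick shaft (135,150) and the thin one (305,20) are to be left alone.

```bash
python3 - <<'E'
from h import *
w=np.load("w6.npy",allow_pickle=True).item(); hsv=cv2.cvtColor(w["pixels"],cv2.COLOR_BGR2HSV)
S=cv2.GaussianBlur(hsv[...,1],(3,3),0).astype(int); V=hsv[...,2].astype(int)
for r in (115,150,175,200,222,245): print(r,S[r,290:335].tolist()) if r in(175,222) else None
P=[]
for r in range(140,232,3):
    low=S[r,285:340]<60; x=np.where(low)[0]
    # longest run near 311
    best=max(np.split(x,np.where(np.diff(x)>1)[0]+1),key=lambda a:len(a) if a[0]>3 and a[-1]<52 else 0); P.append((r,285+best.mean(),len(best)))
P=np.array(P); print(P[::4].tolist()); ok=abs(P[:,2]-np.median(P[:,2]))<3; f=np.polyfit(P[ok,0],P[ok,1],1); print(f,ok.sum())
print("far/near",V[95:125,312].tolist(),V[248:268,307].tolist())
A=atz(w,(np.polyval(f,112),112),.048);B=atz(w,(np.polyval(f,258),258),.048); d=A-B; print(A,B,np.linalg.norm(d),np.degrees(np.arctan2(d[1],d[0])),(A+B)/2)
E
```

```text
175 [102, 118, 120, 120, 120, 119, 119, 119, 115, 94, 53, 23, 16, 17, 17, 16, 16, 17, 18, 18, 19, 19, 19, 19, 18, 17, 17, 18, 31, 67, 104, 119, 122, 122, 121, 121, 120, 120, 120, 121, 121, 115, 92, 54, 27]
222 [110, 108, 106, 109, 111, 111, 101, 76, 44, 23, 17, 17, 17, 17, 17, 18, 18, 18, 18, 19, 18, 17, 17, 17, 17, 20, 36, 72, 102, 111, 111, 111, 109, 109, 111, 114, 116, 117, 104, 72, 38, 23, 21, 21, 20]
[[140.0, 311.5, 20.0], [152.0, 310.0, 19.0], [164.0, 310.0, 19.0], [176.0, 309.0, 19.0], [188.0, 308.0, 19.0], [200.0, 308.0, 19.0], [212.0, 307.5, 18.0], [224.0, 307.0, 19.0]]
[ -0.05   318.0242] 31
far/near [80, 79, 78, 78, 82, 81, 82, 83, 82, 78, 77, 75, 79, 80, 78, 79, 81, 88, 91, 90, 90, 91, 91, 91, 93, 91, 92, 93, 92, 91] [193, 191, 193, 192, 190, 191, 190, 188, 189, 185, 169, 154, 149, 150, 143, 145, 146, 146, 144, 143]
[ 0.4545 -0.3058  0.048 ] [ 0.602 -0.352  0.048] 0.15457748486145037 162.60695400225765 [ 0.5282 -0.3289  0.048 ]
```

```bash
python3 - <<'E'
from h import *
a=np.radians(72.6); jog([0.528,-0.3295,0.029],tool([0,0,-1],[np.cos(a),np.sin(a),0]))
E
```

```text
shift [-0.     -0.0329  0.3204] turn [-0.0002 -0.0032  0.0408] | mm [ -0.  -16.4 160.2] deg [-0.  -0.3  3.7] t 17.57
```

Request:
jog_arm:
  moves:
    - [1, [0, -0.02, 0.04], [0, -0.002, 0.02]]
    - [1, [0, -0.033, 0.13], [0, -0.003, 0.041]]
    - [1, [0, -0.033, 0.23], [0, -0.003, 0.041]]
    - [1, [0, -0.033, 0.3], [0, -0.003, 0.041]]
    - [1, [0, -0.033, 0.32], [0, -0.003, 0.041]]

```text
clock: 18.2
position: [0.5265, -0.3292, 0.0271]
eef_rot: [-0.476, -3.102, -0.002]
force: [0.4, 0.8, 0.0]
gripper_width: 1.0
finger_force: 0.0
```

Request:
jog_arm:
  moves:
    - [1, [0, 0, 0], [0, 0, 0]]
    - [-0.2, [0, 0, 0], [0, 0, 0]]
    - [-0.6, [0, 0, 0], [0, 0, 0]]
    - [-1, [0, 0, 0], [0, 0, 0]]
    - [-1, [0, 0, 0], [0, 0, 0]]
  grip_force: 50

```text
clock: 18.82
position: [0.5279, -0.3302, 0.0303]
eef_rot: [0.478, 3.103, 0.001]
force: [0.7, 4.1, 4.4]
gripper_width: 0.218
finger_force: 48.6
```

```bash
python3 - <<'E'
from h import *
s=ctrl.read_state(); print(s["position"],s["force"],s["gripper_width"],s["finger_force"]); a=np.radians(72.6); jog([0.528,-0.3295,0.029],tool([0,0,-1],[np.cos(a),np.sin(a),0]))
E
```

```text
[ 0.5279 -0.3302  0.0303] [0.6758 4.1017 4.4144] 0.21799929993224793 48.605464696884155
shift [0.0001 0.0014 0.0026] turn [ 0.0006  0.0009 -0.0012] | mm [0.1 0.7 1.3] deg [ 0.1  0.1 -0.1] t 18.82
```

Request:
jog_arm:
  moves:
    - [-1, [0, 0, -0.02], [0, 0, 0]]
    - [-1, [0, 0, -0.1], [0, 0, 0]]
    - [-1, [0, 0, -0.2], [0, 0, 0]]
    - [-1, [0, 0, -0.3], [0, 0, 0]]
    - [-1, [0, 0, -0.38], [0, 0, 0]]

```text
clock: 19.45
position: [0.5272, -0.3308, 0.2222]
eef_rot: [0.479, 3.103, -0.002]
force: [0.4, -0.9, -3.9]
gripper_width: 0.217
finger_force: 49.4
```

```bash
cat >> h.py <<'E'
def stool():
    p,R0=pframe(); return tool(-R0[:,2],-R0[:,0])
E
cat > st2.py <<'E'
from h import *
import sys
s=ctrl.read_state(); p,R0=pframe(); print("P",toP(s["position"]),"F plate",R0.T@s["force"],"grip",s["gripper_width"],s["finger_force"],"M",s["wrist_torque"],"t",s["clock"],s["position"],s["q"])
jog(fromP([float(v) for v in sys.argv[1:4]]),stool())
E
python3 st2.py 35 0 110; python3 -c "
from h import *
print(fromP([35,0,110]))"
```

```text
P [189.729  300.6535 104.1013] F plate [-2.3284  0.9409 -3.0801] grip 0.21695977890931936 49.35334861278534 M [-0.0185 -0.0702 -0.01  ] t 19.45 [ 0.5272 -0.3308  0.2222] [-0.5601  0.4096  0.2143  1.3735 -0.0008 -0.2538]
shift [0.058  0.6543 0.1614] turn [0.3386 0.202  0.6598] | mm [ 29.  327.1  80.7] deg [30.5 18.2 59.4] t 19.45
[ 0.5983 -0.0103  0.141 ]
```

Request:
jog_arm:
  moves:
    - [-1, [0.008, 0.09, -0.02], [0.045, 0.027, 0.088]]
    - [-1, [0.016, 0.18, -0.02], [0.09, 0.054, 0.176]]
    - [-1, [0.024, 0.27, -0.02], [0.135, 0.081, 0.264]]
    - [-1, [0.032, 0.36, -0.02], [0.18, 0.108, 0.352]]
    - [-1, [0.04, 0.45, 0], [0.225, 0.135, 0.44]]

```text
clock: 20.08
position: [0.5766, -0.1087, 0.2207]
eef_rot: [-1.382, -2.494, 0.452]
force: [0.7, -0.7, -3.3]
gripper_width: 0.216
finger_force: 49.5
```

```bash
python3 st2.py 35 0 110
```

```text
P [112.83    92.2716 153.7898] F plate [-2.2973  0.7929 -2.4909] grip 0.21637808414729018 49.54061508178711 M [ 0.2223 -0.6665 -0.0145] t 20.075 [ 0.5766 -0.1087  0.2207] [-0.0927  0.6463  0.5338  1.8226 -0.1796  0.9523]
shift [0.1342 0.1937 0.1021] turn [0.1128 0.0665 0.2173] | mm [67.1 96.9 51. ] deg [10.2  6.  19.6] t 20.07
```

Request:
jog_arm:
  moves:
    - [-1, [0.04, 0.06, 0.02], [0.04, 0.022, 0.072]]
    - [-1, [0.08, 0.13, 0.05], [0.075, 0.044, 0.145]]
    - [-1, [0.125, 0.185, 0.095], [0.11, 0.065, 0.212]]
    - [-1, [0.125, 0.185, 0.095], [0.11, 0.065, 0.212]]
    - [-1, [0.125, 0.185, 0.095], [0.11, 0.065, 0.212]]

```text
clock: 20.7
position: [0.5977, -0.0174, 0.1451]
eef_rot: [-1.698, -2.099, 0.627]
force: [0.0, -0.6, -2.5]
gripper_width: 0.214
finger_force: 49.6
```

```bash
python3 st2.py 35 0 60
```

```text
P [ 38.8215   6.851  112.3097] F plate [-1.3044  0.5917 -2.0884] grip 0.2144978093683864 49.61230516433716 M [ 0.1432 -0.7664  0.0339] t 20.7 [ 0.5977 -0.0174  0.1451] [ 0.0212  0.8899  0.7301  1.9887 -0.0983  1.4108]
shift [0.0139 0.0073 0.1046] turn [0.0031 0.0017 0.0093] | mm [ 6.9  3.7 52.3] deg [0.3 0.2 0.8] t 20.7
```

Request:
jog_arm:
  moves:
    - [-1, [0.01, 0.005, 0.03], [0.003, 0.001, 0.007]]
    - [-1, [0.014, 0.0073, 0.06], [0.003, 0.001, 0.008]]
    - [-1, [0.014, 0.0073, 0.09], [0.003, 0.001, 0.008]]
    - [-1, [0.014, 0.0073, 0.104], [0.003, 0.001, 0.008]]
    - [-1, [0.014, 0.0073, 0.104], [0.003, 0.001, 0.008]]

```text
clock: 21.32
position: [0.571, -0.0158, 0.1006]
eef_rot: [-1.712, -2.085, 0.632]
force: [-0.2, -0.1, -3.5]
gripper_width: 0.219
finger_force: 49.8
```

```bash
python3 st2.py 35 0 46; python3 - <<'E'
from h import *
w=ctrl.capture("wrist"); np.save("w7.npy",w,allow_pickle=True)
cv2.imwrite("pics/w7.png",w["pixels"])
E
```

```text
P [35.6315  0.0617 60.9468] F plate [-1.7279  0.0548 -3.0322] grip 0.21893260545385124 49.78323519229889 M [ 0.1338 -0.8105 -0.0414] t 21.325 [ 0.571  -0.0158  0.1006] [ 0.0235  0.8516  0.5326  1.8337 -0.0952  1.4272]
shift [0.0001 0.0012 0.0299] turn [0.0008 0.0002 0.0003] | mm [ 0.1  0.6 14.9] deg [0.1 0.  0. ] t 21.32
```

View pics/w7.png

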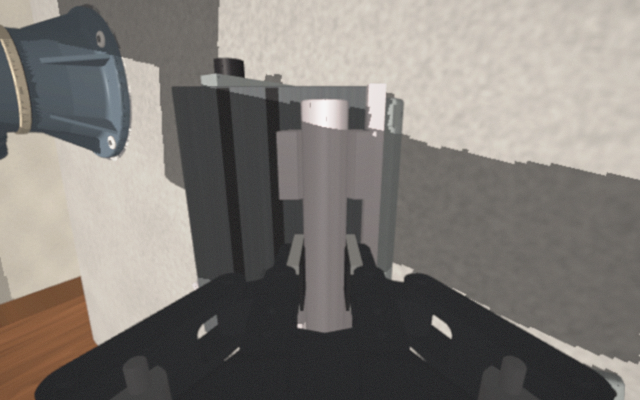

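The shaft is in line over the placed block's groove: shaft mid column ≈325, block 277–370 with its middle at ≈324. Lowering.

Request:
jog_arm:
  moves:
    - [-1, [0, 0.001, 0.01], [0, 0, 0]]
    - [-1, [0, 0.001, 0.02], [0, 0, 0]]
    - [-1, [0, 0.001, 0.03], [0, 0, 0]]
    - [-1, [0, 0.001, 0.035], [0, 0, 0]]
    - [-1, [0, 0.001, 0.038], [0, 0, 0]]

```text
clock: 22.0
position: [0.5608, -0.0171, 0.0831]
eef_rot: [-1.711, -2.084, 0.634]
force: [-0.7, 0.8, -4.6]
gripper_width: 0.212
finger_force: 49.8
```

```bash
python3 st2.py 35 0 39.3
```

```text
P [34.4439 -0.6469 40.7433] F plate [-2.1699 -0.944  -4.1334] grip 0.21199906102342533 49.78285074234009 M [ 0.1378 -0.8188  0.0416] t 22.0 [ 0.5608 -0.0171  0.0831] [ 0.0222  0.8431  0.4675  1.7789 -0.0963  1.4257]
shift [-0.0013 -0.0011  0.0029] turn [-0.0004  0.0002  0.0007] | mm [-0.6 -0.6  1.4] deg [-0.   0.   0.1] t 22.0
```

Request:
jog_arm:
  moves:
    - [-1, [0, 0, 0.0015], [0, 0, 0]]
    - [-1, [0, 0, 0.003], [0, 0, 0]]
    - [-1, [0, 0, 0.004], [0, 0, 0]]
    - [-1, [0, 0, 0.005], [0, 0, 0]]
    - [-1, [0, 0, 0.005], [0, 0, 0]]

```text
clock: 22.62
position: [0.5601, -0.0173, 0.0823]
eef_rot: [-1.712, -2.086, 0.632]
force: [2.2, 1.3, 6.9]
gripper_width: 0.218
finger_force: 50.8
```

```bash
python3 st2.py 35 0 39.3
```

```text
P [34.5749 -0.5581 39.5993] F plate [ 1.8176 -0.8319  7.0989] grip 0.2181523956805688 50.823962688446045 M [ 0.0766 -0.332  -0.004 ] t 22.625 [ 0.5601 -0.0173  0.0823] [ 0.0219  0.8404  0.4609  1.7728 -0.0965  1.4254]
shift [-0.0011 -0.0009  0.0006] turn [0.0009 0.0005 0.0006] | mm [-0.6 -0.4  0.3] deg [0.1 0.  0.1] t 22.62
```

Request:
jog_arm:
  moves:
    - [-0.45, [0, 0, -0.001], [0, 0, 0]]
    - [-0.3, [0, 0, -0.001], [0, 0, 0]]
    - [-0.1, [0, 0, -0.001], [0, 0, 0]]
    - [0, [0, 0, -0.001], [0, 0, 0]]
    - [0, [0, 0, -0.001], [0, 0, 0]]

```text
clock: 23.25
position: [0.5598, -0.0173, 0.0815]
eef_rot: [-1.711, -2.084, 0.634]
force: [-0.6, -0.9, -0.1]
gripper_width: 0.497
finger_force: 0.0
```

```bash
python3 st2.py 35 0 39.3
```

```text
P [34.3954 -0.5802 38.8357] F plate [ 0.5256  0.738  -0.4981] grip 0.4965197994170944 0.0 M [ 0.0681 -0.5017  0.02  ] t 23.25 [ 0.5598 -0.0173  0.0815] [ 0.0218  0.8422  0.4613  1.7735 -0.0964  1.4255]
shift [-0.0012 -0.0012 -0.0009] turn [-0.0004  0.0002  0.0006] | mm [-0.6 -0.6 -0.5] deg [-0.   0.   0.1] t 23.25
```

Retreat along the tool axis, then look.

Request:
jog_arm:
  moves:
    - [0, [0, 0, -0.02], [0, 0, 0]]
    - [0, [0, 0, -0.06], [0, 0, 0]]
    - [0, [0, 0, -0.13], [0, 0, 0]]
    - [0, [0, 0, -0.22], [0, 0, 0]]
    - [0, [0, 0, -0.32], [0, 0, 0]]

```text
clock: 23.88
position: [0.6346, -0.0007, 0.2053]
eef_rot: [-1.723, -2.1, 0.618]
force: [-53.2, -2.1, 9.5]
gripper_width: 0.495
finger_force: 0.0
```

Request:
jog_arm:
  moves:
    - [0, [0.02, 0, -0.05], [0, 0, 0]]
    - [0, [0.02, 0, -0.08], [0, 0, 0]]
    - [0, [0.02, 0, -0.08], [0, 0, 0]]
    - [0, [0.02, 0, -0.08], [0, 0, 0]]
    - [0, [0.02, 0, -0.08], [0, 0, 0]]

```text
clock: 24.5
position: [0.6293, 0.0111, 0.2224]
eef_rot: [-1.732, -2.114, 0.604]
force: [-0.6, 0.6, 0.3]
gripper_width: 0.5
finger_force: 0.0
```

```bash
python3 - <<'E'
from h import *
t=ctrl.capture("top"); s=ctrl.capture("scene"); w=ctrl.capture("wrist")
f=lambda i,x,y:cv2.resize(i["pixels"][y:y+75,x:x+100],(400,300),interpolation=cv2.INTER_CUBIC)
W=cv2.resize(w["pixels"][40:290,140:500],(400,278),interpolation=cv2.INTER_CUBIC)
W=cv2.copyMakeBorder(W,0,22,0,0,cv2.BORDER_CONSTANT)
cv2.imwrite("pics/fin.png",np.vstack([np.hstack([f(t,268,170),f(s,272,142)]),np.hstack([f(t,150,170),W])]))
a=proj(t,fromP([35,75,57]))[0];b=proj(t,fromP([35,-75,57]))[0]; print((a-[268,170])*4,(b-[268,170])*4, ctrl.read_state()["position"])
E
```

```text
[299.1458  83.522 ] [ 68.1092 104.8158] [0.6297 0.0112 0.2224]
```

View pics/fin.png

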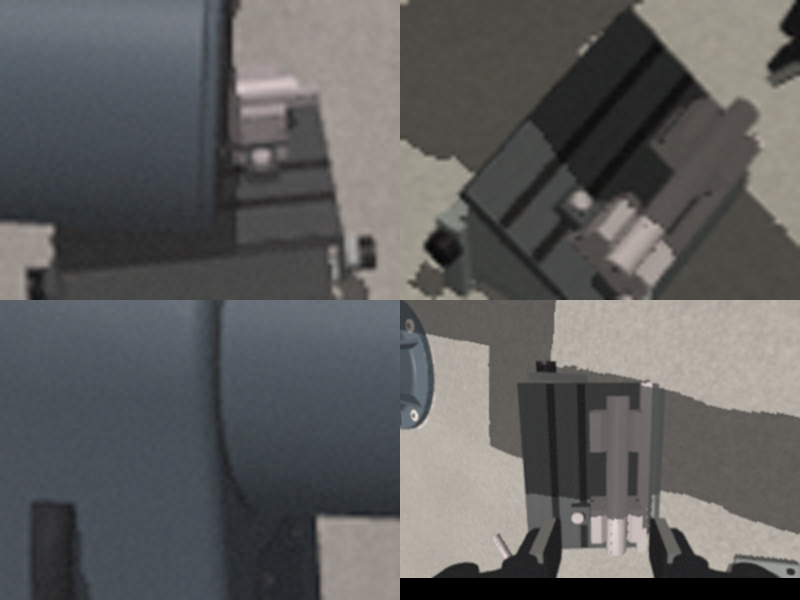

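The shaft rests in both grooves, running from about (618,397) to (617,552) in the wrist panel, and the block is unmoved against the rail. The gripper is clear.

```bash
python3 -c "
from rig import ctrl
print(ctrl.close_job())"
```

```text
the job is handed in; nothing more can be done
None
```

The job is handed in: the matching V-block stands home against the rail with a gap of about 56 mm (measured), and the shaft rests in both grooves, about centred. One unexplained 53 N wrist reading came during the retreat, most likely the arm stopping abruptly; it is under the 120 N wrist limit, but I did not rule out contact.

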